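# Lengthen the magnifier boom by one hole and bring the lens over the fuse

## Task

The magnifier on the test bench is one hole too short to reach the fuse in the holder. Press its spring snap button flush with the sleeve, slide the sleeve outwards to the very next hole until the button clicks out again, without straining the boom's rubber mounting, then swing the boom so that the lens is centred over the fuse in the holder and let go. Leave the loose parts by the holder alone.

Things in the scene. Friction and masses are not known exactly. Their poses are not given: they have to be found in the camera images.
- pivot (a point): Swivel axis atop a steel post in a zinc clamp foot (85 x 75 mm, 26 mm high, fixed), on the boom's centre line 110 mm above the bench. The level boom starts here and turns about the vertical. Knuckle 36 mm in diameter, top at 127 mm.
- first_hole (a point): Centre-line point of the sleeve at the hole the button starts in (moves with the sleeve; 170 mm from pivot, 110 mm high). x axis outwards along the boom, z up, button on +y. Sleeve: 26 mm square aluminium tube, 115 mm of it towards the pivot and 75 towards the lens, over a 19 mm inner tube; 45 mm or more free beside and below. Pinch it here from above: one finger on the button, one opposite.
- button (a point): Outermost point of the domed steel snap button (10 mm across, on the inner tube) that stands 4.3 mm out of the sleeve's +y side through its hole. 5 N presses it flush; a pinch of 15 to 25 N is right. Keep pinching while drawing the sleeve out: the hole's edge then drives the dome under the wall.
- snap (a joint): How far the button is pressed in, m: 0 fully out in a hole (sleeve locked), 0.0043 flush, 0.0058 under the sleeve's wall. Spring 2 N at 0, plus 0.7 N per mm.
- sleeve (a joint): How far the sleeve is drawn outwards, m: 0 at the start. The next hole (dark disc on the +y side, nearer the pivot) is reached somewhere from 0.036 to 0.060; it differs from stand to stand, so feel for it: the button springs out, locks, and resistance rises steeply. Drawing takes up to 13 N over the first 8 mm, then 6 to 8 N. Play in a hole 0.5 mm.
- bush (a joint): Axial give of the rubber mounting that holds the inner tube at the pivot, m: 0 unloaded, positive when the boom is pulled outwards, 6 N per mm. More than 2.8 mm either way (17 N along the boom) strains it and is a fault.
- swing (a joint): Turn of the boom about the pivot, rad, counter-clockwise from above positive. Friction only: it moves with about 1 N at the sleeve and stays where it is left; range -1.2 to 1.2.
- lens (a point): Centre of the round magnifier lens, 100 mm over its dark rim, level, fixed to the outer end of the sleeve 125 mm outwards of first_hole, 110 mm above the bench.
- fuse_mid (a point): Centre of the yellow ceramic fuse (14 mm by 51 mm, lying) clipped in the grey fuse holder, 33 mm above the bench. The holder base is 90 x 34 mm, 38 mm high in all with its clips, fixed to the bench. It lies about 343 mm from the pivot, 0.3 to 0.55 rad counter-clockwise of where the boom starts.
- cap0_mid (a point): Bystander: centre of a loose brass end cap, 22 mm in diameter, 18 mm high, standing by the holder.
- cap1_mid (a point): Bystander: centre of a second such brass end cap.
- spare_mid (a point): Bystander: centre of a loose spare fuse standing upright by the holder, 17 mm in diameter, 51 mm high.
There are look-alikes about, which are no part of the job. Of the things shaped like the part that bears fuse_mid, the grey one is meant.

How it is judged:
By the outcome, as a careful person would: the job done as asked, in the order asked, and still so for the second after the job is handed in, with the robot touching nothing.
It also fails if it takes over 38 s, if anything falls off the work surface, if the arm or the gripper's body presses on something with over 40 N, if the wrist force passes 120 N, or if a joint passes its speed limit or range.

## Robot

A 6-joint arm with a two-finger parallel gripper is mounted at the origin on the work surface. World frame = base frame: x ahead of the robot, y to its left, z up, the work surface at z = 0. Lengths are in m, angles in rad, forces in N, time in s.
With the tool pointing down it reaches from about 0.35 to 0.975 m from the base axis. Payload 4.9 kg.
Tool frame: the origin (TCP) lies at the very end of the fingers, on their centre line; the grasp point (between the pads) lies 19 mm behind it (manip.grasp_offset is the distance from the TCP to the grasp point, in m); z points along the fingers, y is the line along which they close (so a half turn about z gives the same grasp; the last joint's range is limited). The gripper opens to 85 mm and grips with 20 to 120 N. Pads are 22 mm wide; open, the fingers measure 114 mm over their backs; the gripper's body (76 mm by 85 mm) begins 54 mm behind the grasp point. The pads swing forward as they close: fully open they stand 13 mm farther back than shut.
Start: joints at [-1.361, 0.053, 1.613, -0, 1.476, -0.119], TCP at [0.202, -0.592, 0.231] pointing down, gripper open.
Joint ranges: [-3.01, 3.01], [-1.01, 2.22], [0.06, 2.58], [-1.02, 4.17], [0.09, 2.62], [-3.14, 3.14]. Speed limits (rad/s): [2.57, 2.57, 3.14, 3.14, 3.14, 3.14].

## Interface

Orientations are given as a unit quaternion [w, x, y, z].
In Python, from plant import manip, eyes, job_done, models gives the robot as it stands.
- The arm moves only by the tool servo_tool, never from a script. Its argument "motion" is one flat list of numbers, 5 for each row, row after row: the opening, from -1 (shut) to 1 (fully open), then the shift along the tool's x, y, z normalised to -1 to 1, where 1 is 120 mm, then the turn about the tool's z normalised to -1 to 1, where 1 is 45 degrees. A call has 1 to 5 rows; each row is the pose to reach, as a shift and turn from the pose commanded when the call began, along the tool's axes at that moment; what a row does not reach only later rows make up. A row lasts 1/8 s, in which the tool goes at most 62.5 mm and 10.7 degrees, less where a joint would pass 70% of its speed; a pose out of reach is approached as far as the arm can. A call with a number of a shift or a turn outside -1 to 1 is refused whole. A call with a gripper value outside its range is refused whole. The fingers move at their own pace and stop on an object; the grip force is fixed at half the most. Time passes only in rows, so rows that repeat a pose let the fingers close. It gives the time, the measured TCP pose, the force, the opening and the grip force at its end, in the units of the state.
- manip.state(): the state, without advancing time (a new reading comes with each control period).
- eyes.grab_frame(name): name is "scene" or "top" or "wrist"; returns (picture, depth): 400x640x3 uint8, red, green, blue; 400x640 float32, m along the optical axis (not along the pixel's ray), 0 where there is no reading.
- eyes.camera_params(name): a dict with "fov_y" (degrees; the focal length in pixels is half the picture's height over the tangent of half this angle, whatever the lens; pixels are square), "cx", "cy" (the principal point, pixels), "pose" (4x4, takes a point from camera to world coordinates); the wrist camera has in their place "T_tool_cam" (4x4, takes a point from camera to tool coordinates, whose origin is the TCP and whose axes are the flange's). Camera axes: x right, y up, looking along -z (the intrinsics and any distortion apply to the point x, -y, -z); pixel columns grow to the right and rows downward; lengths in m; the calibration is good to about 2 mm. A picture is of the moment at which its call begins: read the wrist's pose just before it. camera_params takes no time and is no camera call.
- job_done(): hands the job in; it is judged then, once.
Trained networks look in the newest picture that a camera, given by its name, has taken for a name from the list of things; names that differ only in an ending like _2 or _b are one class to them, and where a whole thing is asked for, a point or a joint stands for the part that bears it (a point fixed in the world has none). Each returns a list of dicts, best first, with "p" (0 to 1); they miss things now and then, are a little off and sometimes report something else, mostly with a low value. They report only what shows in the picture. A call takes as long as a camera call. They do not tell look-alikes from the thing itself.
- models.regions_of(camera, label): "mask" (400x640 bool, what is visible of it) and "pixel" ([column, row] in pixels, amid what is visible of it).
The state is a dict: "time": time; "joint_pos": joint angles; "joint_vel": joint speeds; "joint_efforts": joint torques, N m; "tool_pos": TCP position; "tool_rot": TCP orientation; "contact_force": force on the tool from outside, world axes, zero at the start; "ft_torque": the same for the moment, N m; "gripper_width": opening from 0.0 (shut) to 1.0 (fully open); "grasp_force": force on a finger pad.
Only numpy, scipy, OpenCV 4.12 (cv2) and the standard library are available. Lean on these libraries where they do the work, as an engineer would, in place of code of your own. Each camera call takes 0.05 s, during which the arm holds its last target. There are 200 camera calls.

## Working session

There is one attempt and no reset: what is moved stays moved. The work goes in short steps, Python scripts to look and compute and a tool call to move; the robot and the scene stay as the last step left them, time stands still between calls to the robot, and variables do not carry over. Pictures are saved under pics/ and viewed, at most 10 in all, crops included, and the job is handed in when it is done.

Besides the shell and the picture viewer there is one more tool, called as a command line: name --argument value ..., lists and objects as JSON in quotes. servo_tool: Moves the arm, as the interface text tells. Its arguments: {"type":"object","properties":{"motion":{"type":"array","items":{"type":"number","minimum":-1,"maximum":1}}},"required":["motion"]}

```bash
mkdir -p pics; cat > h.py <<'E'
import numpy as np, cv2
from plant import manip, eyes, job_done, models
def look(c,save=None):
    p,d=eyes.grab_frame(c)
    if save: cv2.imwrite('pics/'+save,p[:,:,::-1])
    return p,d
def intr(c):
    k=eyes.camera_params(c); return 200/np.tan(np.radians(k['fov_y'])/2),k['cx'],k['cy'],np.array(k['pose'])
def w(c,u,v,d=None,z=None):
    f,cx,cy,P=intr(c); r=np.array([(u-cx)/f,-(v-cy)/f,-1.])
    if d is None:
        R=P[:3,:3]@r; d=(z-P[2,3])/R[2]
    return P[:3,:3]@(r*d)+P[:3,3]
E
python3 - <<'E'
from h import *
print(eyes.camera_params('top'),eyes.camera_params('scene'))
p,d=look('top','top.png'); look('scene','scene.png')
for c in ('top','scene'):
  for l in ['pivot','first_hole','button','lens','fuse_mid','cap0_mid','spare_mid']:
    try:
      for r in models.regions_of(c,l)[:4]:
        u,v=r['pixel']; print(c,l,round(r['p'],2),r['pixel'],r['mask'].sum(), d[int(v),int(u)] if c=='top' else '')
    except Exception as e: print(l,e)
E
```

```text
{'fov_y': 47.178813292417495, 'cx': 311.4054157223811, 'cy': 194.292481677852, 'pose': array([[-0.01228972,  0.98104227, -0.1934038 ,  0.41640426],
       [-0.99964537, -0.01662392, -0.02080314, -0.06770657],
       [-0.02362389,  0.19307955,  0.98089867,  1.05129845],
       [ 0.        ,  0.        ,  0.        ,  1.        ]])} {'fov_y': 46.87154464078524, 'cx': 311.555651901133, 'cy': 200.23563779513472, 'pose': array([[-0.15114033, -0.67415967,  0.72295598,  1.23483719],
       [ 0.98842685, -0.09345103,  0.11949585,  0.05248974],
       [-0.0129983 ,  0.73264975,  0.68048174,  0.66572387],
       [ 0.        ,  0.        ,  0.        ,  1.        ]])}
top pivot 0.93 [332.6, 214.4] 3547 1.0623363
top pivot 0.45 [336.2, 221.4] 3234 0.9486337
top first_hole 0.59 [338.6, 221.8] 2911 0.94464844
top lens 0.86 [340.6, 219.0] 2954 0.94555426
top fuse_mid 0.91 [430.4, 217.9] 630 1.0113539
top fuse_mid 0.71 [427.7, 140.4] 591 1.0601703
top fuse_mid 0.61 [375.1, 185.9] 592 1.0402341
scene pivot 0.72 [337.5, 177.6] 3898 
scene pivot 0.18 [259.7, 206.6] 105 
scene first_hole 0.79 [310.9, 172.7] 3071 
scene lens 0.78 [313.7, 171.6] 3173 
scene fuse_mid 0.81 [188.9, 195.8] 811 
scene fuse_mid 0.8 [234.5, 229.5] 910 
scene fuse_mid 0.78 [158.8, 266.3] 972 
scene cap0_mid 0.71 [275.1, 231.3] 197 
scene cap0_mid 0.44 [218.0, 251.8] 131 
scene spare_mid 0.73 [271.4, 229.6] 197
```

View pics/top.png

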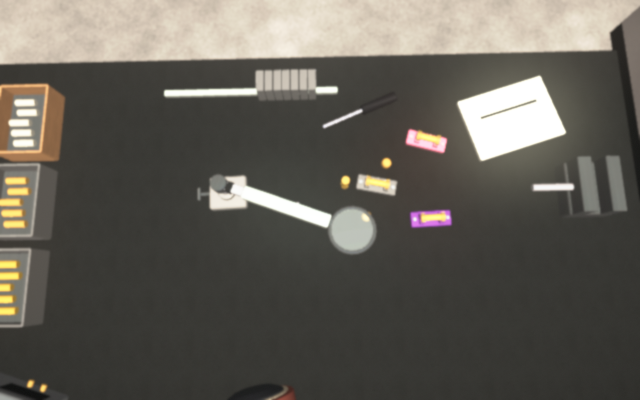

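View pics/scene.png

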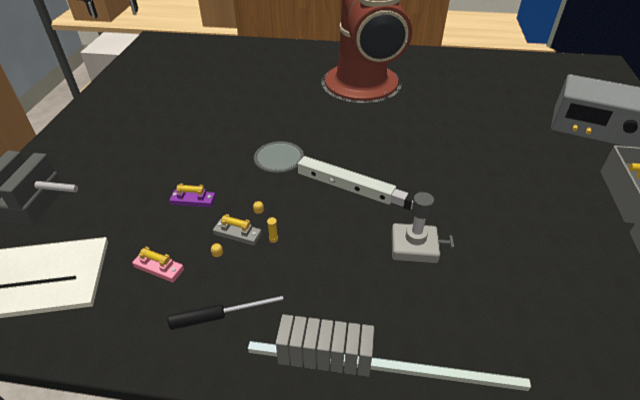

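```bash
python3 - <<'E'
from h import *
p,d=look('top'); 
piv=w('top',219,182.5,z=.127); print('piv',piv, w('top',219,182.5,d[182,219]))
le=w('top',352,230,z=.11); print('lens',le,w('top',352,230,d[230,352]))
rs=models.regions_of('top','first_hole')
P=None
f,cx,cy,T=intr('top')
# all points with world z near sleeve top 0.123
v,u=np.mgrid[150:280,200:400]; dd=d[150:280,200:400]
r=np.stack([(u-cx)/f,-(v-cy)/f,-np.ones(u.shape)],-1)*dd[...,None]
X=r@T[:3,:3].T+T[:3,3]
m=(dd>0)&(abs(X[...,2]-.123)<.012)&(u>240)&(u<322); Q=X[m]; 
c=Q.mean(0); s=np.linalg.svd((Q-c)[:,:2])[2][0]; print('sleeve',len(Q),c,s, np.degrees(np.arctan2(s[1],s[0])))
print('tops z',np.percentile(Q[:,2],[10,50,90]))
m=(dd>0)&(abs(X[...,2]-.127)<.012)&(u<232); print('knuckle',X[m].mean(0), np.ptp(X[m],axis=0))
m=(dd>0)&(abs(X[...,2]-.112)<.012)&(u>326); Q=X[m]; print('lens',(Q.min(0)+Q.max(0))/2,np.ptp(Q,axis=0))
for r in models.regions_of('top','fuse_mid')[:4]:
    u0,v0=r['pixel']; 
    y=p[...,0].astype(int)-p[...,2]; M=r['mask']&(y>90); a,b=np.nonzero(M); print('fuse',r['p'],r['pixel'],w('top',b.mean(),a.mean(),z=.036), p[r['mask']&~M].mean(0), M.sum(), w('top',b.mean(),a.mean(),np.median(d[M]))) if M.sum() else 0
sp,sd=look('scene')
cv2.imwrite('pics/crop.png',cv2.resize(sp[120:280,140:460,::-1],(800,400),interpolation=cv2.INTER_CUBIC))
print(manip.state()['tool_rot'],eyes.camera_params('wrist'))
E
```

```text
piv [0.62687541 0.14363476 0.127     ] [0.62734523 0.14410652 0.12493676]
lens [ 0.52564902 -0.13042682  0.11      ] [ 0.52530085 -0.13022693  0.11299996]
sleeve 1111 [0.57830951 0.01439685 0.1221082 ] [0.34806342 0.93747099] 69.63108928173914
tops z [0.11979127 0.12231712 0.1245837 ]
knuckle [0.62441174 0.14130189 0.12500803] [0.03618648 0.04435721 0.01566892]
lens [ 0.52613389 -0.12934053  0.11484566] [0.09964116 0.10068867 0.01816668]
fuse 0.97 [375.4, 186.9] [ 0.64180687 -0.19585197  0.036     ] [205.69948187 195.56476684 178.03108808] 162 [ 0.64135978 -0.19559779  0.03801387]
fuse 0.85 [425.9, 139.2] [ 0.74548484 -0.31620662  0.036     ] [247.45785877 192.76537585 204.28473804] 162 [ 0.74488698 -0.31575515  0.03784455]
fuse 0.74 [431.7, 219.6] [ 0.56093728 -0.31560079  0.036     ] [198.49176955 124.281893   199.        ] 144 [ 0.56061201 -0.3150429   0.03828493]
[5.02102641e-06 9.86509152e-01 1.63706116e-01 9.37572259e-06] {'fov_y': 69.93560543585389, 'cx': 316.9796058732712, 'cy': 196.515476865951, 'T_tool_cam': array([[ 1.04885521e-03,  9.51790235e-01,  3.06747859e-01,
         7.79812092e-02],
       [ 9.99999425e-01, -1.06695789e-03, -1.08670698e-04,
         3.73861359e-04],
       [ 2.23855338e-04,  3.06747796e-01, -9.51790807e-01,
        -1.43683563e-01],
       [ 0.00000000e+00,  0.00000000e+00,  0.00000000e+00,
         1.00000000e+00]])}
```

View pics/crop.png

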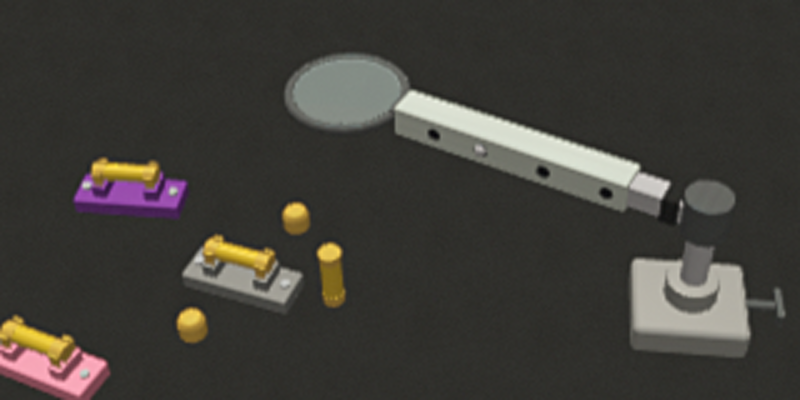

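Look-alike holders in the top view: purple (431,218), pink (427,140) and grey (376,186). The crop confirms that the grey one, flanked by two caps and the upright spare, is the target. The button is the bright dome at crop (480,150), between dark holes at (433,133) and (543,171). The next hole towards the pivot is the one at (543,171).

servo_tool --motion '[0.3,1,-0.8,0,0,0.3,1,-0.8,0,0,0.3,1,-0.8,0,0]'

```text
time: 1.38
tool_pos: [0.2856, -0.4596, 0.2313]
tool_rot: [-0.0, 0.986, 0.165, 0.0]
contact_force: [-0.1, -0.7, 0.2]
gripper_width: 0.653
grasp_force: 0.0
```

servo_tool --motion '[0.3,1,-0.8,0,0,0.3,1,-0.8,0,0,0.3,1,-0.8,0,0]'

```text
time: 1.75
tool_pos: [0.3681, -0.3299, 0.2315]
tool_rot: [0.0, 0.986, 0.165, 0.0]
contact_force: [-0.5, -0.6, -0.0]
gripper_width: 0.651
grasp_force: 0.0
```

servo_tool --motion '[0.3,1,-0.8,0,0,0.3,1,-0.8,0,0,0.3,1,-0.8,0,0]'

```text
time: 2.12
tool_pos: [0.4506, -0.2002, 0.2315]
tool_rot: [0.0, 0.986, 0.165, 0.0]
contact_force: [0.6, -1.4, 0.0]
gripper_width: 0.651
grasp_force: 0.0
```

servo_tool --motion '[0.3,1,-0.8,0,0,0.3,1,-0.8,0,0,0.3,1,-0.8,0,0]'

```text
time: 2.5
tool_pos: [0.5332, -0.0704, 0.2315]
tool_rot: [-0.0, 0.986, 0.165, 0.0]
contact_force: [-0.9, -1.3, -0.4]
gripper_width: 0.65
grasp_force: 0.0
```

servo_tool --motion '[0.3,0.44,-0.36,0,-1,0.3,0.44,-0.36,0,-1,0.3,0.44,-0.36,0,-1,0.3,0.44,-0.36,0,-1,0.3,0.44,-0.36,0,-1]'

```text
time: 3.12
tool_pos: [0.5681, -0.015, 0.2313]
tool_rot: [-0.0, 0.849, 0.529, 0.0]
contact_force: [0.5, 0.3, 0.6]
gripper_width: 0.65
grasp_force: 0.0
```

```bash
cat >> h.py <<'E'
from scipy.spatial.transform import Rotation as Ro
def wristT(s):
    q=s['tool_rot']; T=np.eye(4); T[:3,:3]=Ro.from_quat([q[1],q[2],q[3],q[0]]).as_matrix(); T[:3,3]=s['tool_pos']; return T
E
python3 - <<'E'
from h import *
s=manip.state(); p,d=look('wrist','w1.png')
k=eyes.camera_params('wrist'); f=200/np.tan(np.radians(k['fov_y'])/2)
T=wristT(s)@k['T_tool_cam']; np.savez('w1.npz',p=p,d=d,T=T,f=f,cx=k['cx'],cy=k['cy'])
v,u=np.mgrid[0:400,0:640]
X=(np.stack([(u-k['cx'])/f,-(v-k['cy'])/f,-np.ones(u.shape)],-1)*d[...,None])@T[:3,:3].T+T[:3,3]
m=(d>0)&(abs(X[...,2]-.123)<.004)
print(m.sum()); 
Q=X[m]; Q=Q[np.linalg.norm(Q[:,:2]-[.568,-.015],axis=1)<.06]
c=Q.mean(0); b=np.linalg.svd((Q-c)[:,:2])[2][0]; n=np.array([-b[1],b[0]])
print(len(Q),c,b,np.degrees(np.arctan2(*b[::-1])),np.percentile((Q-c)[:,:2]@n,[0,2,50,98,100]), np.median(Q[:,2]))
for l in('button','first_hole'):
  for r in models.regions_of('wrist',l)[:3]:
    print(l,r['p'],r['pixel'],r['mask'].sum(),X[int(r['pixel'][1]),int(r['pixel'][0])])
E
```

```text
7462
3487 [ 0.56965746 -0.01110656  0.12393435] [-0.34325379 -0.93924269] -110.07523729028203 [-1.31141646e-02 -1.24436137e-02  1.37036391e-05  1.24002080e-02
  1.29114067e-02] 0.12396358819739028
first_hole 0.56 [318.0, 248.0] 11551 [ 0.54439841 -0.065427    0.12440081]
```

View pics/w1.png

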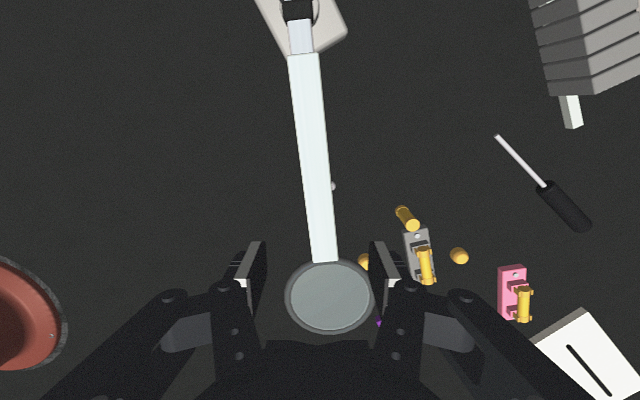

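The button shows at (333,186) on the sleeve's right side. The sleeve ends are at rows ~54 and ~262, and the grey holder is at (420,258).

```bash
python3 - <<'E'
from h import *
Z=np.load('w1.npz');T=Z['T'];f=float(Z['f']);cx=float(Z['cx']);cy=float(Z['cy'])
def g(u,v,z):
    r=T[:3,:3]@np.array([(u-cx)/f,-(v-cy)/f,-1]); return T[:3,3]+r*(z-T[2,3])/r[2]
b=np.array([-.3433,-.9392]); c=np.array([.5697,-.0111]); n=np.array([-b[1],b[0]])
for nm,u,v,z in[('btn',333.5,186,.11),('endP',303.5,54,.123),('endL',325,262,.123),('lens',328,296,.113),('fuse',426,266,.036)]:
    X=g(u,v,z)[:2]; print(nm,X,'along',(X-c)@b,'across',(X-c)@n)
E
```

```text
btn [ 0.58367671 -0.0191322 ] along 0.0027456345639992013 across 0.015884379276402103
endP [0.60946751 0.09406801] along -0.11242598382101311 across 0.0012454695149991348
endL [ 0.54350538 -0.08320306] along 0.07671180462663747 across 0.00015098985042998986
lens [ 0.52601991 -0.12782298] along 0.124621600830778 across -0.0009533456577032168
fuse [ 0.64312756 -0.19652329] along 0.1489418787395349 across 0.1326189773324606
```

servo_tool --motion '[0.2,0.017,0,0.5,-0.135,0.2,0.017,0,1,-0.135,0.2,0.017,0,1,-0.135]'

```text
time: 3.65
tool_pos: [0.5645, -0.0127, 0.1055]
tool_rot: [-0.004, 0.82, 0.572, -0.004]
contact_force: [-0.6, 0.3, 0.4]
gripper_width: 0.6
grasp_force: 0.0
```

servo_tool --motion '[0.1,0,0,0.18,0,0,0,0,0.18,0]'

```text
time: 3.9
tool_pos: [0.5696, -0.0135, 0.0911]
tool_rot: [0.0, 0.82, 0.573, 0.0]
contact_force: [-0.3, -0.2, -0.4]
gripper_width: 0.5
grasp_force: 0.0
```

servo_tool --motion '[-0.15,0,0,0,0,-0.25,0,0,0,0,-0.25,0,0,0,0]'

```text
time: 4.28
tool_pos: [0.57, -0.0135, 0.0911]
tool_rot: [0.001, 0.82, 0.573, 0.001]
contact_force: [0.9, -0.1, 0.1]
gripper_width: 0.373
grasp_force: 0.4
```

servo_tool --motion '[-0.3,0,0,0.017,0,-0.35,0,0,0.017,0,-0.35,0,0,0.017,0]'

```text
time: 4.65
tool_pos: [0.5693, -0.0133, 0.0881]
tool_rot: [0.0, 0.82, 0.573, 0.0]
contact_force: [-0.1, 0.9, 4.6]
gripper_width: 0.325
grasp_force: 3.4
```

servo_tool --motion '[-0.39,0,0,0,0,-0.39,0,0,0,0]'

```text
time: 4.9
tool_pos: [0.5693, -0.0133, 0.0882]
tool_rot: [0.0, 0.82, 0.573, 0.0]
contact_force: [-1.0, 0.9, 5.1]
gripper_width: 0.302
grasp_force: 4.7
```

servo_tool --motion '[-0.42,0,0,0,0,-0.42,0,0,0,0]'

```text
time: 5.15
tool_pos: [0.5693, -0.0133, 0.0882]
tool_rot: [0.0, 0.82, 0.573, 0.0]
contact_force: [-0.2, 0.3, 5.4]
gripper_width: 0.299
grasp_force: 38.3
```

servo_tool --motion '[-0.405,0,0,0,0,-0.405,0,0,0,0]'

```text
time: 5.4
tool_pos: [0.5693, -0.0133, 0.0882]
tool_rot: [0.0, 0.82, 0.573, 0.0]
contact_force: [-0.1, 0.2, 5.9]
gripper_width: 0.306
grasp_force: 38.3
```

```bash
python3 - <<'E'
from h import *
p=cv2.imread('pics/scene.png'); g=cv2.cvtColor(p,cv2.COLOR_BGR2GRAY)
def cen(u,v,r=3):
    a=g[v-r:v+r+1,u-r:u+r+1].astype(float); q=np.clip(140-a,0,None); y,x=np.mgrid[v-r:v+r+1,u-r:u+r+1]; return (q*x).sum()/q.sum(),(q*y).sum()/q.sum()
print(g[176:194,340:372:2])
pts=[cen(313,173),(332,179.7),cen(357,188),cen(382,197)]
W=[w('scene',*q,z=.11) for q in pts]
print(pts,W,[np.linalg.norm(W[i]-W[1]) for i in range(4)])
E
```

```text
[[217 221 220 220 219 218 218 217 218 220 222 222 208 170  84  52]
 [193 216 220 220 220 219 219 218 218 217 219 221 222 230 173 137]
 [128 177 209 217 222 221 220 219 219 218 217 219 221 222 224 208]
 [110 113 156 194 216 221 220 221 220 220 219 218 218 219 220 222]
 [112 111 112 130 179 210 219 222 221 221 220 219 218 217 218 220]
 [114 113 111 110 114 159 198 217 221 221 221 220 220 219 217 217]
 [114 113 114 113 111 112 132 180 211 220 222 222 220 220 220 218]
 [114 113 114 114 114 112 110 115 160 200 217 221 222 221 221 219]
 [113 114 113 114 114 113 113 112 109 134 181 213 219 222 221 221]
 [116 115 114 113 114 113 113 116 106 114 116 161 199 218 221 221]
 [118 115 116 114 113 115 115 111  67 105 113 107 134 182 212 219]
 [108 113 115 116 115 115 115  91  16  54 117 112 110 116 161 200]
 [ 58  89 111 115 116 116 115  76  10  17 115 113 115 111 107 134]
 [ 45  49  82 103 118 115 117  92  20  10 113 114 114 115 113 111]
 [ 46  45  48  59 105 111 117 118  59  41 117 115 113 114 114 114]
 [ 46  46  44  42  50  85 107 120 104  90 117 114 115 114 113 114]
 [ 47  48  48  48  43  47  60 106 114 118 117 116 115 115 116 114]
 [ 48  47  46  46  47  44  43  51  87 107 118 116 116 114 114 114]]
[(np.float64(313.0511662904439), np.float64(173.18171557562076)), (332, 179.7), (np.float64(356.81231380337636), np.float64(188.13604766633566)), (np.float64(381.96532364597095), np.float64(196.88011889035667))] [array([ 0.56979907, -0.05365089,  0.11      ]), array([ 0.58380479, -0.01594816,  0.11      ]), array([0.60117649, 0.03152671, 0.11      ]), array([0.61855667, 0.07765584, 0.11      ])] [np.float64(0.040220090774276754), np.float64(0.0), np.float64(0.05055333577963075), np.float64(0.09984689423984468)]
```

servo_tool --motion '[-0.395,0,0,0,0,-0.395,0,0,0,0]'

```text
time: 5.65
tool_pos: [0.5693, -0.0133, 0.0882]
tool_rot: [0.0, 0.82, 0.573, 0.0]
contact_force: [0.0, 0.6, 5.2]
gripper_width: 0.302
grasp_force: 11.7
```

servo_tool --motion '[-0.4,0,0,0,0,-0.4,0,0,0,0]'

```text
time: 5.9
tool_pos: [0.5693, -0.0133, 0.0882]
tool_rot: [0.0, 0.82, 0.573, 0.0]
contact_force: [-0.7, 0.6, 5.5]
gripper_width: 0.305
grasp_force: 12.1
```

servo_tool --motion '[-0.4,-0.008,0,0,0,-0.4,-0.008,0,0,0]'

```text
time: 6.15
tool_pos: [0.5692, -0.0138, 0.0882]
tool_rot: [-0.0, 0.82, 0.573, 0.001]
contact_force: [0.5, 2.6, 5.1]
gripper_width: 0.297
grasp_force: 12.1
```

servo_tool --motion '[-0.404,-0.008,0,0,0,-0.404,-0.008,0,0,0]'

```text
time: 6.4
tool_pos: [0.569, -0.0143, 0.0881]
tool_rot: [-0.0, 0.82, 0.573, 0.001]
contact_force: [1.7, 5.4, 5.5]
gripper_width: 0.302
grasp_force: 17.3
```

servo_tool --motion '[-0.404,-0.004,0,0,0,-0.404,-0.004,0,0,0]'

```text
time: 6.65
tool_pos: [0.5689, -0.0145, 0.0881]
tool_rot: [-0.0, 0.82, 0.573, 0.001]
contact_force: [1.8, 5.9, 4.3]
gripper_width: 0.302
grasp_force: 17.3
```

servo_tool --motion '[-0.404,-0.008,0,0,0,-0.404,-0.008,0,0,0]'

```text
time: 6.9
tool_pos: [0.5686, -0.0151, 0.0881]
tool_rot: [-0.001, 0.82, 0.573, 0.002]
contact_force: [3.4, 6.8, 4.7]
gripper_width: 0.305
grasp_force: 17.3
```

servo_tool --motion '[-0.404,-0.008,0,0,0,-0.404,-0.008,0,0,0]'

```text
time: 7.15
tool_pos: [0.5684, -0.0159, 0.0881]
tool_rot: [-0.001, 0.82, 0.573, 0.002]
contact_force: [3.7, 7.1, 3.5]
gripper_width: 0.307
grasp_force: 17.3
```

servo_tool --motion '[-0.404,-0.008,0,0,0,-0.404,-0.008,0,0,0]'

```text
time: 7.4
tool_pos: [0.568, -0.0167, 0.0881]
tool_rot: [-0.001, 0.82, 0.573, 0.002]
contact_force: [3.8, 7.8, 4.0]
gripper_width: 0.308
grasp_force: 17.3
```

servo_tool --motion '[-0.404,-0.008,0,0,0,-0.404,-0.016,0,0,0]'

```text
time: 7.65
tool_pos: [0.5675, -0.018, 0.088]
tool_rot: [-0.001, 0.82, 0.573, 0.002]
contact_force: [4.9, 9.9, 4.3]
gripper_width: 0.301
grasp_force: 17.2
```

servo_tool --motion '[-0.404,-0.008,0,0,0,-0.404,-0.016,0,0,0]'

```text
time: 7.9
tool_pos: [0.5671, -0.0192, 0.088]
tool_rot: [-0.001, 0.82, 0.573, 0.003]
contact_force: [5.4, 11.1, 3.8]
gripper_width: 0.304
grasp_force: 17.1
```

servo_tool --motion '[-0.404,-0.008,0,0,0,-0.404,-0.016,0,0,0]'

```text
time: 8.15
tool_pos: [0.5661, -0.0219, 0.0881]
tool_rot: [-0.001, 0.82, 0.573, 0.002]
contact_force: [3.3, 8.3, 4.8]
gripper_width: 0.302
grasp_force: 17.3
```

servo_tool --motion '[-0.404,-0.017,0,0,0,-0.404,-0.034,0,0,0,-0.404,-0.05,0,0,0]'

```text
time: 8.52
tool_pos: [0.564, -0.0277, 0.088]
tool_rot: [-0.001, 0.82, 0.573, 0.002]
contact_force: [3.2, 7.7, 4.7]
gripper_width: 0.303
grasp_force: 17.2
```

servo_tool --motion '[-0.404,-0.017,0,0,0,-0.404,-0.034,0,0,0,-0.404,-0.05,0,0,0]'

```text
time: 8.9
tool_pos: [0.5619, -0.0333, 0.088]
tool_rot: [-0.001, 0.82, 0.573, 0.002]
contact_force: [3.2, 8.4, 4.6]
gripper_width: 0.303
grasp_force: 17.2
```

servo_tool --motion '[-0.404,-0.017,0,0,0,-0.404,-0.034,0,0,0,-0.404,-0.05,0,0,0]'

```text
time: 9.28
tool_pos: [0.5598, -0.039, 0.088]
tool_rot: [-0.001, 0.82, 0.573, 0.002]
contact_force: [2.5, 8.1, 4.9]
gripper_width: 0.302
grasp_force: 17.2
```

servo_tool --motion '[-0.404,-0.017,0,0,0,-0.404,-0.034,0,0,0,-0.404,-0.05,0,0,0,-0.404,-0.065,0,0,0]'

```text
time: 9.78
tool_pos: [0.5571, -0.0465, 0.088]
tool_rot: [-0.001, 0.82, 0.573, 0.002]
contact_force: [2.6, 7.9, 4.4]
gripper_width: 0.303
grasp_force: 17.2
```

servo_tool --motion '[-0.404,-0.008,0,0,0,-0.404,-0.016,0,0,0]'

```text
time: 10.02
tool_pos: [0.5564, -0.0482, 0.088]
tool_rot: [-0.001, 0.82, 0.573, 0.002]
contact_force: [2.8, 6.2, 5.2]
gripper_width: 0.303
grasp_force: 17.2
```

servo_tool --motion '[-0.404,-0.008,0,0,0,-0.404,-0.016,0,0,0]'

```text
time: 10.28
tool_pos: [0.5558, -0.05, 0.088]
tool_rot: [-0.001, 0.82, 0.573, 0.002]
contact_force: [2.0, 7.4, 4.1]
gripper_width: 0.301
grasp_force: 17.2
```

servo_tool --motion '[-0.404,-0.008,0,0,0,-0.404,-0.017,0,0,0,-0.404,-0.025,0,0,0]'

```text
time: 10.65
tool_pos: [0.5547, -0.0528, 0.088]
tool_rot: [-0.001, 0.82, 0.573, 0.002]
contact_force: [2.8, 6.8, 4.0]
gripper_width: 0.303
grasp_force: 17.2
```

servo_tool --motion '[-0.404,-0.008,0,0,0,-0.404,-0.017,0,0,0,-0.404,-0.022,0,0,0]'

```text
time: 11.02
tool_pos: [0.5538, -0.0553, 0.088]
tool_rot: [-0.001, 0.82, 0.573, 0.002]
contact_force: [2.9, 7.7, 4.4]
gripper_width: 0.297
grasp_force: 17.2
```

servo_tool --motion '[-0.404,-0.008,0,0,0,-0.404,-0.016,0,0,0]'

```text
time: 11.28
tool_pos: [0.5531, -0.0572, 0.088]
tool_rot: [-0.001, 0.82, 0.573, 0.002]
contact_force: [2.1, 4.5, 5.7]
gripper_width: 0.303
grasp_force: 17.3
```

servo_tool --motion '[-0.404,-0.008,0,0,0,-0.404,-0.008,0,0,0]'

```text
time: 11.52
tool_pos: [0.5525, -0.0591, 0.088]
tool_rot: [-0.0, 0.82, 0.573, 0.001]
contact_force: [0.6, 2.0, 5.2]
gripper_width: 0.304
grasp_force: 17.3
```

servo_tool --motion '[-0.404,-0.008,0,0,0,-0.404,-0.008,0,0,0]'

```text
time: 11.78
tool_pos: [0.5521, -0.0603, 0.088]
tool_rot: [0.0, 0.82, 0.573, 0.0]
contact_force: [-0.3, 1.6, 5.7]
gripper_width: 0.306
grasp_force: 17.4
```

servo_tool --motion '[-0.404,-0.01,0,0,0,-0.404,-0.01,0,0,0]'

```text
time: 12.02
tool_pos: [0.5518, -0.061, 0.088]
tool_rot: [-0.0, 0.82, 0.573, 0.001]
contact_force: [1.2, 3.8, 5.2]
gripper_width: 0.302
grasp_force: 17.3
```

servo_tool --motion '[-0.404,-0.01,0,0,0,-0.404,-0.01,0,0,0]'

```text
time: 12.28
tool_pos: [0.5515, -0.0619, 0.088]
tool_rot: [-0.0, 0.82, 0.573, 0.001]
contact_force: [1.8, 4.0, 5.7]
gripper_width: 0.302
grasp_force: 17.3
```

servo_tool --motion '[-0.404,-0.01,0,0,0,-0.404,-0.01,0,0,0]'

```text
time: 12.52
tool_pos: [0.5511, -0.0628, 0.088]
tool_rot: [-0.0, 0.82, 0.573, 0.001]
contact_force: [2.4, 5.9, 5.6]
gripper_width: 0.302
grasp_force: 17.3
```

```bash
python3 - <<'E'
from h import *
a,_=look('wrist'); b,_=look('scene')
A=cv2.resize(a[40:300,200:460,::-1],(400,400),interpolation=cv2.INTER_CUBIC)
B=cv2.resize(b[130:250,290:410,::-1],(400,400),interpolation=cv2.INTER_CUBIC)
cv2.imwrite('pics/c2.png',np.hstack([A,B]))
E
```

```text
(no output)
```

View pics/c2.png

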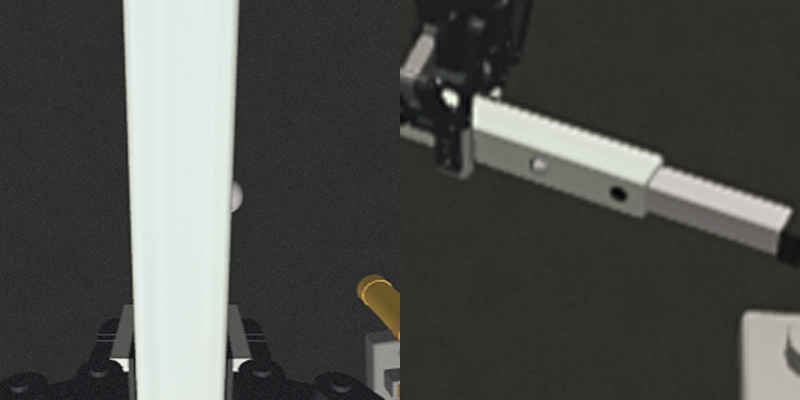

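The picture shows the button standing out again in the next hole: left (236,197), right (540,162). One dark hole remains on the pivot side. I'll ease off the pull, then swing.

servo_tool --motion '[-0.404,0.015,0,0,0,-0.404,0.015,0,0,0]'

```text
time: 12.88
tool_pos: [0.5514, -0.0621, 0.088]
tool_rot: [0.0, 0.82, 0.573, 0.0]
contact_force: [0.1, 1.0, 5.9]
gripper_width: 0.305
grasp_force: 17.4
```

servo_tool --motion '[-0.404,0.0025,0.097,0,-0.067,-0.404,0.01,0.193,0,-0.133,-0.404,0.023,0.289,0,-0.2,-0.404,0.04,0.384,0,-0.267,-0.404,0.04,0.384,0,-0.267]'

```text
time: 13.5
tool_pos: [0.5967, -0.0736, 0.088]
tool_rot: [0.0, 0.755, 0.656, 0.0]
contact_force: [0.4, 1.6, 6.0]
gripper_width: 0.3
grasp_force: 17.7
```

servo_tool --motion '[-0.404,0.0035,0.113,0,-0.078,-0.404,0.014,0.226,0,-0.156,-0.404,0.03,0.334,0,-0.231,-0.404,0.03,0.334,0,-0.231,-0.404,0.03,0.334,0,-0.231]'

```text
time: 14.12
tool_pos: [0.6363, -0.0756, 0.088]
tool_rot: [0.0, 0.693, 0.721, 0.0]
contact_force: [0.4, 1.4, 5.8]
gripper_width: 0.302
grasp_force: 17.8
```

```bash
cat > m.py <<'E'
from h import *
import sys
p,d=look('top',sys.argv[1]); f,cx,cy,T=intr('top')
v,u=np.mgrid[0:400,0:640]
X=(np.stack([(u-cx)/f,-(v-cy)/f,-np.ones(u.shape)],-1)*d[...,None])@T[:3,:3].T+T[:3,3]
m=(d>0)&(abs(X[...,2]-.112)<.012)&(X[...,1]<-.13)&(X[...,1]>-.3)&(abs(X[...,0]-.64)<.07); Q=X[m]
print('top lens bbox',(Q.min(0)+Q.max(0))/2,np.ptp(Q,axis=0),Q.mean(0))
for c in('top','scene'):
  q=p if c=='top' else look('scene',sys.argv[1].replace('top','sc'))[0]
  for l in('lens','fuse_mid'):
    for r in models.regions_of(c,l)[:4]: print(c,l,round(r['p'],2),r['pixel'],r['mask'].sum(),w(c,*r['pixel'],z=.11 if l=='lens' else .033))
cv2.imwrite('pics/both_'+sys.argv[1],np.hstack([cv2.resize(p[120:260,300:440,::-1],(400,400)),cv2.resize(q[140:280,150:290,::-1],(400,400))]))
E
python3 m.py top3.png
```

```text
top lens bbox [ 0.63991465 -0.19394185  0.11490859] [0.09800112 0.11041865 0.01797547] [ 0.63892358 -0.19793007  0.11293722]
top lens 0.69 [379.0, 176.2] 2106 [ 0.63838533 -0.19046564  0.11      ]
top fuse_mid 0.69 [424.5, 140.8] 590 [ 0.73846769 -0.30847755  0.033     ]
top fuse_mid 0.68 [431.1, 217.2] 612 [ 0.56058341 -0.31249902  0.033     ]
scene lens 0.57 [255.5, 196.3] 3516 [ 0.64797433 -0.14610599  0.11      ]
scene fuse_mid 0.76 [235.3, 231.2] 917 [ 0.66714352 -0.18806425  0.033     ]
scene fuse_mid 0.76 [187.4, 192.3] 591 [ 0.57402131 -0.31614912  0.033     ]
scene fuse_mid 0.67 [156.9, 263.8] 957 [ 0.76304731 -0.3041059   0.033     ]
scene fuse_mid 0.2 [218.2, 251.3] 123 [ 0.71981327 -0.20524744  0.033     ]
```

View pics/both_top3.png

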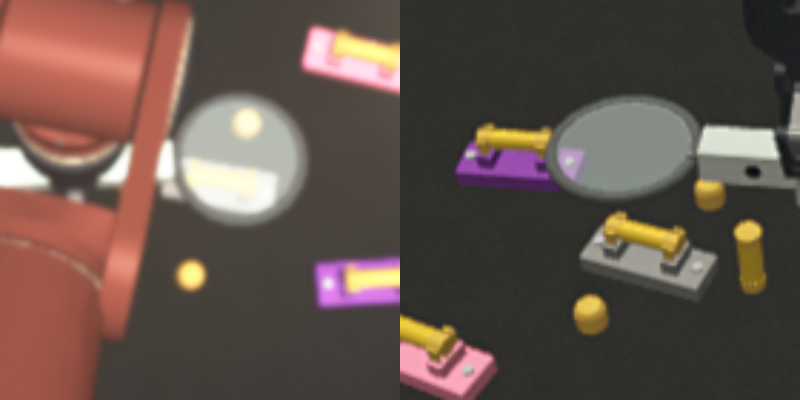

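The lens centre sits about 1.3 mm short of the fuse, by both the top view (crop (242,160)) and the arm pose. A small final turn, then release and lift.

servo_tool --motion '[-0.404,0,0.008,0,-0.006,-0.404,0,0.008,0,-0.006]'

```text
time: 14.68
tool_pos: [0.6371, -0.0756, 0.0881]
tool_rot: [0.0, 0.692, 0.722, 0.0]
contact_force: [0.1, 1.4, 5.6]
gripper_width: 0.301
grasp_force: 17.9
```

servo_tool --motion '[-0.3,0,0,0,0,0,0,0,0,0,0.2,0,0,0,0,0.2,0,0,0,0]'

```text
time: 15.18
tool_pos: [0.6369, -0.0754, 0.0872]
tool_rot: [-0.0, 0.691, 0.723, -0.0]
contact_force: [-0.3, 0.5, -0.6]
gripper_width: 0.603
grasp_force: 0.0
```

servo_tool --motion '[0.2,0,0,-0.4,0,0.2,0,0,-0.8,0,0.2,0,0,-1,0]'

```text
time: 15.55
tool_pos: [0.6385, -0.0758, 0.2115]
tool_rot: [0.002, 0.691, 0.723, 0.001]
contact_force: [0.6, -0.4, 0.7]
gripper_width: 0.599
grasp_force: 0.0
```

servo_tool --motion '[0.2,0,0,-0.5,0,0.2,0.2,0,-1,0,0.2,0.2,0,-1,0,0.2,0.2,0,-1,0]'

```text
time: 16.05
tool_pos: [0.6361, -0.0514, 0.3276]
tool_rot: [0.0, 0.691, 0.723, -0.0]
contact_force: [-0.2, -0.6, 0.4]
gripper_width: 0.602
grasp_force: 0.0
```

```bash
python3 - <<'E'
from h import *
s=manip.state(); p,d=look('wrist','w4.png')
k=eyes.camera_params('wrist'); f=200/np.tan(np.radians(k['fov_y'])/2); T=wristT(s)@k['T_tool_cam']
np.savez('w4.npz',T=T,f=f,cx=k['cx'],cy=k['cy'],d=d)
print(s['tool_pos'])
for l in('lens','fuse_mid'):
  for r in models.regions_of('wrist',l)[:3]: print(l,r['p'],r['pixel'],r['mask'].sum())
E
```

```text
[ 0.6361305  -0.05138913  0.32755179]
lens 0.89 [318.9, 243.3] 6368
fuse_mid 0.7 [365.0, 307.7] 424
fuse_mid 0.62 [270.4, 299.0] 605
```

View pics/w4.png

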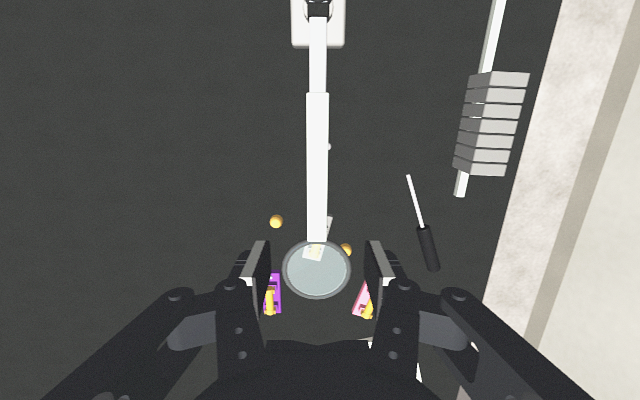

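The lens is at (317,269), and the button stands out of the sleeve at (329,147). The arm is clear.

```bash
python3 - <<'E'
from h import *
Z=np.load('w4.npz');T=Z['T'];f=float(Z['f']);cx=float(Z['cx']);cy=float(Z['cy']);d=Z['d']
def g(u,v,z):
    r=T[:3,:3]@np.array([(u-cx)/f,-(v-cy)/f,-1]); return T[:3,3]+r*(z-T[2,3])/r[2]
v,u=np.mgrid[0:400,0:640]
X=(np.stack([(u-cx)/f,-(v-cy)/f,-np.ones(u.shape)],-1)*d[...,None])@T[:3,:3].T+T[:3,3]
m=(d>0)&(abs(X[...,2]-.123)<.006)&(v>95)&(v<240)&(abs(u-317)<20); Q=X[m];c=Q.mean(0);b=np.linalg.svd((Q-c)[:,:2],full_matrices=False)[2][0]; b=b*np.sign(-b[1])
print('axis',c,np.degrees(np.arctan2(b[1],b[0])),'line x at y=-.1962:',c[0]+b[0]/b[1]*(-.1962-c[1]))
m=(d>0)&(abs(X[...,2]-.112)<.008)&(v>240)&(v<300)&(abs(u-317)<40); Q=X[m][:,:2].astype(np.float32)*1000
print('lens',np.array(cv2.minEnclosingCircle(Q.reshape(-1,1,2))[0])/1000,Q.min(0),Q.max(0), 'px',g(317,269,.112))
print('btn',g(329,147,.11),'sleeve ends',g(317,93,.123),g(317,242,.123))
p,dd=look('top','top5.png'); f2,cx,cy,T=intr('top')
hsv=p.astype(int)
X=(np.stack([(u-cx)/f2,-(v-cy)/f2,-np.ones(u.shape)],-1)*dd[...,None])@T[:3,:3].T+T[:3,3]
m=(dd>0)&(abs(X[...,2]-.113)<.012)&(abs(u-384)<24)&(abs(v-176)<24); Q=X[m]
print('toplens',Q.min(0),Q.max(0))
cv2.imwrite('pics/t5.png',cv2.resize(p[130:230,300:440,::-1],(798,570),interpolation=cv2.INTER_CUBIC))
E
```

```text
axis [ 0.63491594 -0.0470778   0.12393671] -87.57868407753307 line x at y=-.1962: 0.6412215865152816
lens [ 0.64080182 -0.19876909] [ 590.8846  -249.12119] [ 690.16846 -151.83447] px [ 0.64265417 -0.1984552   0.112     ]
btn [ 0.64960072 -0.02369812  0.11      ] sleeve ends [0.63156872 0.0389393  0.123     ] [ 0.64038302 -0.14993204  0.123     ]
toplens [ 0.59136241 -0.24906947  0.10660481] [ 0.68866853 -0.15180435  0.11880412]
```

View pics/t5.png

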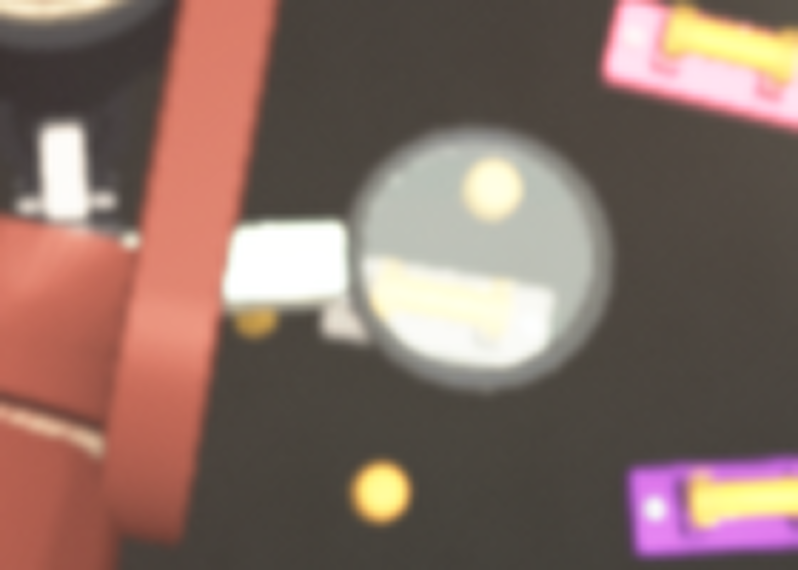

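```bash
python3 -c "
from plant import job_done; print(job_done())"
```

```text
the job is handed in; nothing more can be done
None
```

I've handed the job in at about 16 s of the 38 s allowed. The sleeve is out one hole with the button clicked out, and the lens is about 3 mm from the fuse centre (2 mm camera calibration). Peak pull along the boom was about 12 N (limit 17 N), the loose parts were left alone, and the arm is clear.

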